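# Set the capsule wheel back one notch

### The arm

A 6-joint arm with a two-finger parallel gripper is mounted at the origin on a cart in front of the work surface, level with it; the furniture and walls round the work are solid. World frame = base frame: x ahead of the robot, y to its left, z up, the work surface at z = 0. Lengths are in m, angles in rad, forces in N, time in s.
With the tool pointing down it reaches from about 0.3 to 0.85 m from the base axis. Payload 4.2 kg.
Tool frame: the origin (TCP) lies midway between the tips of the shut fingers; the grasp point (between the pads) lies env.grip_depth behind it (env.grip_depth is the distance from the TCP to the grasp point, in m); z points along the fingers, y is the line along which they close (so a half turn about z gives the same grasp; the last joint's range is limited). The gripper opens to 91 mm and grips with 3 to 60 N. Pads are 32 mm wide; open, the fingers measure 118 mm over their backs; the gripper's body (76 mm by 178 mm) begins 60 mm behind the grasp point.
Start: joints at [-1.272, 0.32, 1.565, -0, 1.257, -0.02], TCP at [0.18, -0.546, 0.214] pointing down, gripper open.
Joint ranges: [-3.11, 3.11], [-0.84, 2.01], [0.21, 2.61], [-1.34, 4.49], [0.05, 2.63], [-2.56, 2.56]. Speed limits (rad/s): [2.57, 2.57, 3.14, 3.14, 3.14, 3.14].

### API

Orientations are given as [roll, pitch, yaw] about the fixed x, y, z axes, in that order (R = Rz(yaw) Ry(pitch) Rx(roll)).
In Python, from cell import env gives the robot as it stands.
- The arm moves only by the shell command python3 -m jog 'ROWS' [FORCE]. ROWS is JSON, a list of rows, each a list of 5 numbers: the shift along the tool's x, y, z in m, then the turn about the tool's z in degrees, then the closure, from 0 (fully open) to 1 (shut). In form: [[x, y, z, yaw, claw], ...]. A call has exactly 5 rows; each row shifts and turns the commanded pose from where the row before left it, along the tool's axes as they then stand; what a row does not reach is not made up. A row lasts 1/8 s, in which the tool goes at most 62.5 mm and 10.7 degrees, less where a joint would pass 70% of its speed; a pose out of reach is approached as far as the arm can. A call with a gripper value outside its range is refused whole. The fingers move at their own pace and stop on an object; FORCE is the grip in N (left out, the last holds). Time passes only in rows, so rows that do not move let the fingers close, or fill a call up. It gives the time, the measured TCP pose, the force, the opening and the grip force at its end, in the units of the state.
- env.sense(): the state, without advancing time (a new reading comes with each control period).
- env.grab_frame(name): name is "side" or "top"; returns (picture, depth): 400x640x3 uint8, blue, green, red; 400x640 float32, m along the optical axis (not along the pixel's ray), 0 where there is no reading.
- env.get_calibration(name): a dict with "fx", "fy", "cx", "cy" (pixels), "k1" (the pictures are not rectified: a ray, as slopes to the right and down, at radius r is drawn at 1 + k1 r^2 times it, then the intrinsics apply), "rvec" (rotation vector, rad) and "tvec" (3), from world to camera coordinates, as OpenCV has them. Camera axes: x right, y down, z forward; pixel columns grow to the right and rows downward; lengths in m; the calibration is good to about 2 mm. A picture is of the moment at which its call begins. get_calibration takes no time and is no camera call.
- env.job_done(): hands the job in; it is judged then, once.
Trained networks look in the newest picture that a camera, given by its name, has taken for a name from the list of things; names that differ only in an ending like _2 or _b are one class to them, and where a whole thing is asked for, a point or a joint stands for the part that bears it (a point fixed in the world has none). Each returns a list of dicts, best first, with "confidence" (0 to 1); they miss things now and then, are a little off and sometimes report something else, mostly with a low value. They report only what shows in the picture. A call takes as long as a camera call.
- env.boxes_of(camera, target): "location" ([x, y, z] in m, in world coordinates, good to about 4 mm: the middle of the surface that is visible of it).
- env.cut_out(camera, target): "region" (400x640 bool, what is visible of it).
The state is a dict: "time": time; "joints": joint angles; "joint_vel": joint speeds; "joint_torque": joint torques, N m; "ee_pos": TCP position; "eef_rot": TCP orientation; "force": force on the tool from outside, world axes, zero at the start; "torque": the same for the moment, N m; "finger_gap": finger opening in m; "grasp_force": force on a finger pad.
Only numpy, scipy, OpenCV 4.12 (cv2) and the standard library are available. Lean on these libraries where they do the work, as an engineer would, in place of code of your own. Each camera call takes 0.05 s, during which the arm holds its last target. There are 200 camera calls.

### The job

The coffee-capsule wheel has been fed one notch too far: with a fingertip push the pawl's yellow ball outward, away from the wheel, until the pawl lifts and stays up by itself, then push one of the wheel's upright posts so that the wheel turns back exactly one notch (clockwise seen from above) and the red capsule stands at the steel chute again. Then push the ball back towards the wheel so that the pawl drops fully into the notch below it, and move clear. Only push with the fingers: do not feed the wheel forward a notch, and leave the can, the tumbler and the jigger standing where they are.

Things in the scene. Friction and masses are not known exactly. Their poses are not given: they have to be found in the camera images.
- dispenser: Coffee-capsule dispenser, fixed to the worktop. Origin: on the worktop, under the wheel's upright axis; z up. Round black foot (radius 88 mm, 12 mm high) with a small steel chute at its -x side (nearest the robot) and the pawl's bracket at its +y side (left). Highest part: the pawl's ball, 134 mm.
- wheel_top (a point): Centre of the white wheel's deck on its axis, 34 mm above the worktop. Wheel radius 95 mm; eight steel ratchet teeth round the rim (tops 46 mm above the worktop), seven capsules and one empty pocket on a 55 mm radius (capsule tops at 47 mm), four upright posts on a 72 mm radius.
- wheel_disc (a joint): Turn of the wheel, rad; grows counterclockwise seen from above = forward. One notch is 0.785. Starts within 0.06 of 0, in a notch; one notch back is -0.785. Pawl down: about 0.08 of play either side of the notch's middle, then backward a tooth stops it, forward the pawl rides up a tooth. Pawl up: turns either way against about 1 N at a post and stays where left.
- pawl_arm (a joint): Tilt of the pawl, rad. 0: nose fully down (start); above 0.3 it clears the teeth; 0.95: fully up at its stop. Pushing the ball outward raises it (under 2 N). Top-heavy: beyond about 0.5 it falls by itself to 0.95 and stays; below about 0.35 it falls back, to 0 if a notch is under the nose, or onto a tooth if the wheel is over 0.08 off the notch's middle.
- pawl_ball (a point): Centre of the yellow ball (24 mm across) ending the pawl's lever, an 8 mm round bar 75 mm long from the pivot. Pawl down: 104 mm from the wheel's axis, 122 mm above the worktop, leaning to the wheel; pawl up: 172 mm from the axis, 114 mm high. It swings in the upright plane of the wheel's axis and the dispenser's y axis; outward is the dispenser's +y.
- pawl_pivot (a point): Pawl's pivot, a level pin along the dispenser's x axis, between two steel cheeks (34 mm wide over all, tops 61 mm above the worktop): 130 mm from the wheel's axis, 52 mm above the worktop.
- pawl_nose (a point): Middle of the underside of the pawl's yellow nose, a block 12 mm wide; pawl down: 87 mm from the wheel's axis towards the dispenser's +y, 36 mm above the worktop.
- post_0 (a point): Top centre of one of four like upright posts on the wheel: 10 mm thick steel with a 13 mm black cap, 72 mm from the wheel's axis, 90 degrees apart, tops 84 mm above the worktop (50 mm above the deck). With the wheel at 0 this one stands 22.5 degrees counterclockwise from the dispenser's x axis.
- post_1 (a point): The same for the post at +112.5 degrees.
- post_2 (a point): The same for the post at -157.5 degrees.
- post_3 (a point): The same for the post at -67.5 degrees, on the side away from the pawl.
- red_capsule (a point): Top centre of the red capsule on the wheel, 55 mm from the axis; at -135 degrees from the dispenser's x axis with the wheel at 0, and at 180 degrees (the chute) after one notch back.
- drink_can: Drink can, 53 mm across, 135 mm high, standing loose; origin under its centre. Leave it alone.
- tumbler_0: Clear glass tumbler, 73 mm across, 100 mm high, standing loose; origin under its centre. Leave it alone.
- jigger: Gold double-cone measuring cup, 47 mm across, 101 mm high, standing loose; origin under its centre. Leave it alone.

How it is judged:
By the outcome, as a careful person would: the job done as asked, in the order asked, and still so for the second after the job is handed in, with the robot touching nothing.
It also fails if it takes over 53 s, if anything falls off the work surface, if the arm or the gripper's body presses on something with over 40 N, if the wrist force passes 120 N, or if a joint passes its speed limit or range.

## Working session

There is one attempt and no reset: what is moved stays moved. The work goes in short steps, Python scripts to look and compute and a shell command to move; the robot and the scene stay as the last step left them, time stands still between calls to the robot, and variables do not carry over. Pictures are saved under pics/ and viewed, at most 10 in all, crops included, and the job is handed in when it is done.

```bash
mkdir -p pics
cat > h.py <<'E'
from cell import env
import numpy as np, cv2
def loc(cam,names):
    for n in names:
        for d in env.boxes_of(cam,n)[:4]: print(cam,n,np.round(d["location"],3),round(d["confidence"],2))
E
python3 - <<'E'
from h import *
for c in("top","side"):
    p,d=env.grab_frame(c); cv2.imwrite(f"pics/{c}0.png",p)
    loc(c,["pawl_ball","post_0","red_capsule","wheel_top","drink_can","tumbler_0","jigger","pawl_pivot"])
s=env.sense();print(s["time"],s["ee_pos"],s["eef_rot"],s["finger_gap"],env.grip_depth)
E
```

```text
top post_0 [0.491 0.015 0.037] 0.62
top red_capsule [0.485 0.013 0.034] 0.92
top wheel_top [0.479 0.027 0.037] 0.57
top drink_can [0.558 0.501 0.128] 0.69
top tumbler_0 [0.42  0.553 0.054] 0.88
top jigger [ 0.477 -0.304  0.065] 0.81
top jigger [0.48  0.028 0.037] 0.56
top jigger [0.488 0.016 0.038] 0.38
top pawl_pivot [0.484 0.026 0.034] 0.75
side pawl_ball [ 0.452 -0.034  0.033] 0.18
side post_0 [ 0.446 -0.032  0.036] 0.82
side red_capsule [ 0.456 -0.03   0.034] 0.86
side wheel_top [ 0.443 -0.034  0.034] 0.24
side drink_can [0.547 0.506 0.078] 0.97
side tumbler_0 [0.397 0.537 0.068] 0.63
side jigger [ 0.464 -0.296  0.066] 0.56
side jigger [ 0.452 -0.031  0.036] 0.28
side pawl_pivot [ 0.441 -0.03   0.033] 0.91
0.9 [ 0.18019755 -0.54603031  0.21398365] [3.14149897e+00 4.26122670e-05 3.18772556e-01] 0.09154673570070629 0.0188
```

View pics/top0.png

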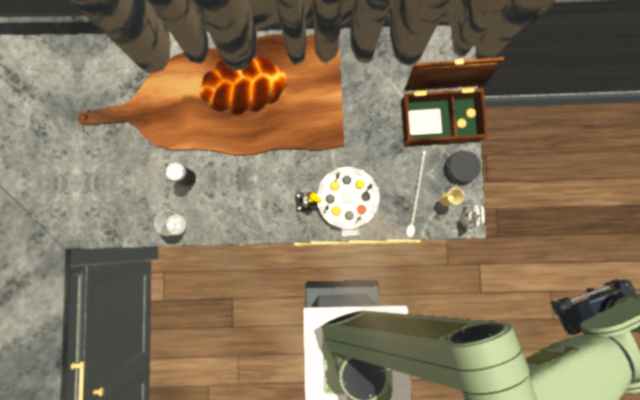

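View pics/side0.png

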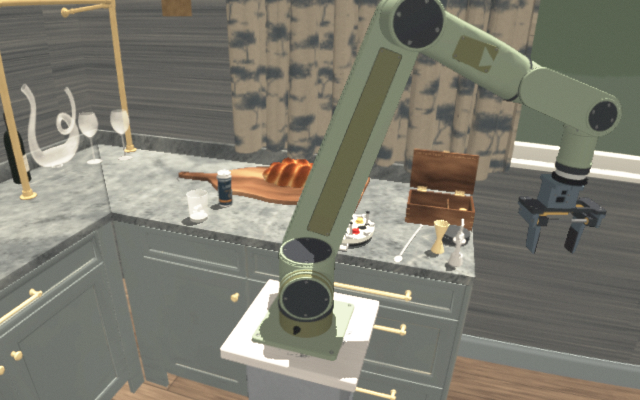

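```bash
cat >> h.py <<'E'
def cloud(cam):
    p,d=env.grab_frame(cam); c=env.get_calibration(cam)
    K=np.array([[c["fx"],0,c["cx"]],[0,c["fy"],c["cy"]],[0,0,1.]])
    v,u=np.mgrid[0:400,0:640]
    n=cv2.undistortPoints(np.stack([u,v],-1).reshape(-1,1,2).astype(np.float64),K,np.array([c["k1"],0,0,0,0.])).reshape(400,640,2)
    X=np.dstack([n[...,0]*d,n[...,1]*d,d])
    R=cv2.Rodrigues(np.array(c["rvec"]))[0]
    return p,d,(X-np.array(c["tvec"]).ravel())@R
E
python3 - <<'E'
from h import *
p,d,W=cloud("top"); np.save("W0.npy",W)
hsv=cv2.cvtColor(p,cv2.COLOR_BGR2HSV)
box=np.zeros((400,640),bool); box[155:245,285:395]=1
def rep(n,m):
    k,l,st,_=cv2.connectedComponentsWithStats((m&box).astype(np.uint8),connectivity=8)
    for i in range(1,k):
        P=W[l==i]; print(n,st[i,4],st[i,:2],np.round(np.median(P,0),4),"mx",round(P[:,2].max(),3))
y=(hsv[...,0]>18)&(hsv[...,0]<35)&(hsv[...,1]>150)
rep("yellow",y); rep("red",((hsv[...,0]<6)|(hsv[...,0]>174))&(hsv[...,1]>140)&(hsv[...,2]>90))
rep("z>.06",W[...,2]>.06)
wh=(hsv[...,1]<40)&(hsv[...,2]>190)&box&(W[...,2]>.025)&(W[...,2]<.045)
P=W[wh]; h=cv2.convexHull(P[:,:2].astype(np.float32)); print("circ",cv2.minEnclosingCircle(h),cv2.fitEllipse(h))
ys,xs=np.nonzero(box&(W[...,2]>.1)); print(list(zip(xs,ys)),)
c=cv2.resize(p[150:250,280:400],None,fx=6.6,fy=5.9,interpolation=cv2.INTER_CUBIC); cv2.imwrite("pics/crop0.png",c)
E
```

```text
yellow 45 [356 181] [ 0.5213 -0.0215  0.047 ] mx 0.053
yellow 39 [331 182] [0.52   0.0551 0.0479] mx 0.053
yellow 92 [308 192] [0.4762 0.1193 0.127 ] mx 0.138
yellow 43 [332 208] [0.4405 0.0518 0.0468] mx 0.055
z>.06 1 [337 162] [0.3318 0.1075 1.4389] mx 1.439
z>.06 1 [366 162] [0.3318 0.1075 1.4389] mx 1.439
z>.06 1 [387 163] [0.3318 0.1075 1.4389] mx 1.439
z>.06 1 [324 164] [0.3318 0.1075 1.4389] mx 1.439
z>.06 1 [351 164] [0.3318 0.1075 1.4389] mx 1.439
z>.06 1 [382 169] [0.3318 0.1075 1.4389] mx 1.439
z>.06 1 [337 170] [0.3318 0.1075 1.4389] mx 1.439
z>.06 16 [336 172] [0.5479 0.0451 0.0846] mx 0.089
z>.06 1 [357 179] [0.3318 0.1075 1.4389] mx 1.439
z>.06 1 [297 183] [0.3318 0.1075 1.4389] mx 1.439
z>.06 17 [368 183] [ 0.5126 -0.05    0.0831] mx 0.089
z>.06 1 [392 182] [0.3318 0.1075 1.4389] mx 1.439
z>.06 1 [289 184] [0.3318 0.1075 1.4389] mx 1.439
z>.06 1 [342 185] [0.3318 0.1075 1.4389] mx 1.439
z>.06 1 [353 185] [0.3318 0.1075 1.4389] mx 1.439
z>.06 1 [316 188] [0.3318 0.1075 1.4389] mx 1.439
z>.06 1 [348 189] [0.3318 0.1075 1.4389] mx 1.439
z>.06 1 [353 190] [0.3318 0.1075 1
[... 3810 characters left out ...]
.int64(312), np.int64(200)), (np.int64(313), np.int64(200)), (np.int64(314), np.int64(200)), (np.int64(315), np.int64(200)), (np.int64(294), np.int64(202)), (np.int64(306), np.int64(203)), (np.int64(371), np.int64(209)), (np.int64(390), np.int64(215)), (np.int64(341), np.int64(216)), (np.int64(323), np.int64(218)), (np.int64(293), np.int64(225)), (np.int64(302), np.int64(229)), (np.int64(378), np.int64(230)), (np.int64(364), np.int64(231)), (np.int64(311), np.int64(235)), (np.int64(318), np.int64(238)), (np.int64(323), np.int64(238)), (np.int64(339), np.int64(239)), (np.int64(394), np.int64(240)), (np.int64(327), np.int64(241)), (np.int64(318), np.int64(243)), (np.int64(370), np.int64(244))]
```

View pics/crop0.png

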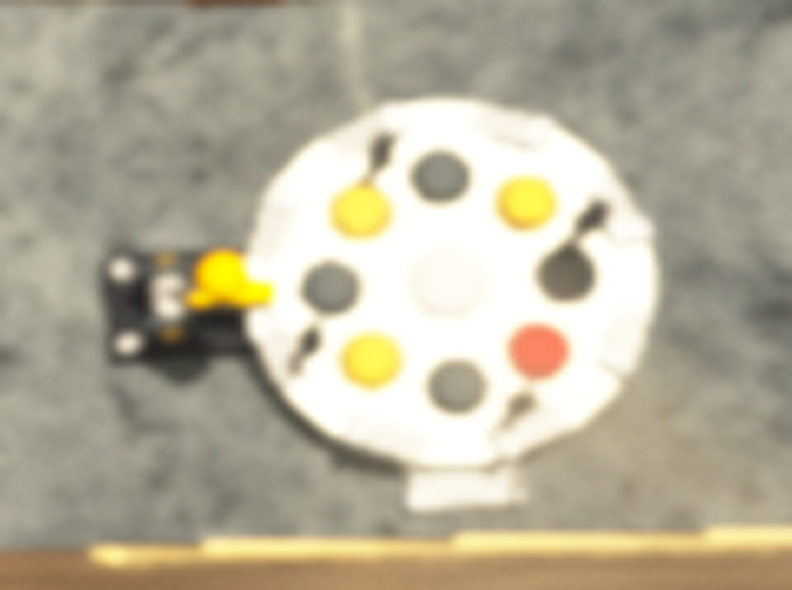

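The top view shows the wheel at about (348,198) px, with the pawl and ball on its left at (313,197) and the red capsule lower right at (362,210). Fitting the four posts puts the axis at (0.4827, 0.0153), with yaw + wheel ≈ 2°. The can, tumbler and jigger are well away from the path.

```bash
python3 -m jog '[[0,0,0,8.1,1],[0,0,0,8.1,1],[0.027,-0.051,0,0,1],[0.027,-0.051,0,0,1],[0.027,-0.051,0,0,1]]' 15
python3 -m jog '[[0.027,-0.051,0,0,1],[0.027,-0.051,0,0,1],[0.027,-0.051,0,0,1],[0.027,-0.051,0,0,1],[0.027,-0.051,0,0,1]]'
python3 -m jog '[[0.027,-0.051,0,0,1],[0.027,-0.051,0,0,1],[0.026,-0.051,0,0,1],[0.026,-0.051,0,0,1],[0,0,0,0,1]]'
```

```text
time: 1.58
ee_pos: [0.2562, -0.3888, 0.214]
eef_rot: [3.141, -0.001, 0.035]
force: [0.5, -0.9, -0.6]
finger_gap: 0.044
grasp_force: 0.0
time: 2.2
ee_pos: [0.3821, -0.1289, 0.2143]
eef_rot: [3.141, -0.001, 0.036]
force: [1.1, 0.8, 1.0]
finger_gap: 0.0006
grasp_force: 0.0
time: 2.82
ee_pos: [0.4812, 0.0802, 0.2137]
eef_rot: [-3.141, -0.001, 0.041]
force: [-1.5, 0.3, -0.6]
finger_gap: 0.0006
grasp_force: 0.0
```

```bash
python3 -m jog '[[-0.003,0,0.04,0,1],[0,0,0.04,0,1],[0,0,0.024,0,1],[0,0,0,0,1],[0,-0.006,0,0,1]]'
python3 -m jog '[[0,-0.008,0,0,1],[0,-0.008,0,0,1],[0,-0.008,0,0,1],[0,-0.008,0,0,1],[0,-0.006,0,0,1]]'
python3 -m jog '[[0,-0.007,0,0,1],[0,-0.007,0,0,1],[0,-0.005,0,0,1],[0,0,0,0,1],[0,0,0,0,1]]'
python3 - <<'E'
from h import *
p,d,W=cloud("top"); cv2.imwrite("pics/c1.png",cv2.resize(p[150:250,260:400],None,fx=5.7,fy=5.7,interpolation=cv2.INTER_CUBIC))
E
```

```text
time: 3.45
ee_pos: [0.4774, 0.0826, 0.111]
eef_rot: [3.142, -0.002, 0.035]
force: [0.6, -0.5, 0.9]
finger_gap: 0.0005
grasp_force: 0.0
time: 4.08
ee_pos: [0.4753, 0.1217, 0.1099]
eef_rot: [-3.142, 0.0, 0.036]
force: [0.0, -0.2, 0.2]
finger_gap: 0.0002
grasp_force: 0.0
time: 4.7
ee_pos: [0.4747, 0.1399, 0.1099]
eef_rot: [3.141, 0.0, 0.036]
force: [-0.6, -0.1, -0.3]
finger_gap: 0.0004
grasp_force: 0.0
```

View pics/c1.png

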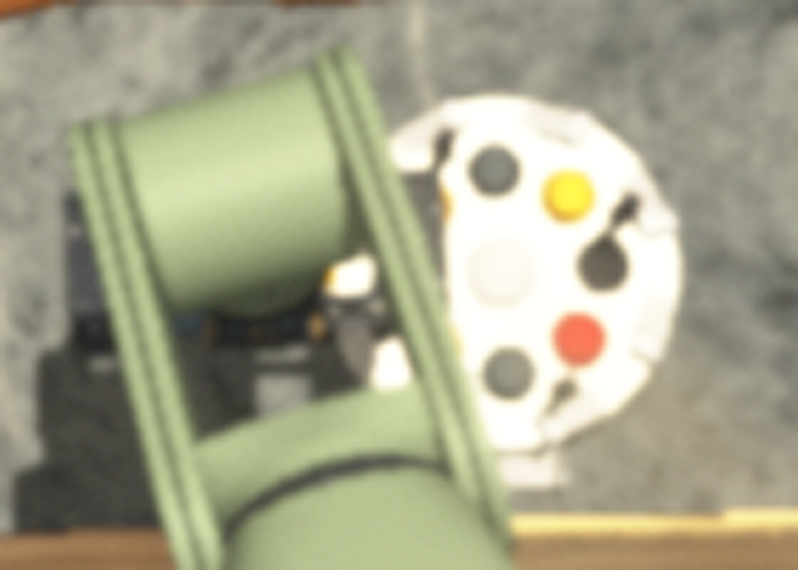

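The wheel (~505,270 px in the crop) is unchanged, with red at (580,340). The arm hides the pawl. I'll push a little further, back off and look again above the post.

```bash
python3 -m jog '[[0,-0.008,0,0,1],[0,0,0,0,1],[0,0.03,0,0,1],[0,0.03,-0.04,0,1],[0.025,0.045,0,0,1]]'
python3 -m jog '[[0.025,0.045,0,0,1],[0.025,0.045,0,0,1],[0,0.009,0,0,1],[0,0,0,0,1],[0,0,0,0,1]]'
cat > m.py <<'E'
from h import *
import sys
p,d,W=cloud("top"); hsv=cv2.cvtColor(p,cv2.COLOR_BGR2HSV)
y=(hsv[...,0]>18)&(hsv[...,0]<35)&(hsv[...,1]>150)
r=((hsv[...,0]<8)|(hsv[...,0]>172))&(hsv[...,1]>90)
b=(W[...,2]>.07)&(W[...,2]<.1)&(hsv[...,2]<120)
C=np.array([.4827,.0153])
for n,m in(("yel",y),("red",r),("post",b)):
    bx=np.zeros_like(m); bx[155:245,275:395]=1
    k,l,st,_=cv2.connectedComponentsWithStats((m&bx).astype(np.uint8),connectivity=8)
    for i in range(1,k):
        if st[i,4]<9: continue
        P=np.median(W[l==i],0); o=P[:2]-C
        print(n,st[i,4],np.round(P,4),"r",round(np.hypot(*o),4),"ang",round(np.degrees(np.arctan2(o[1],o[0])),1))
cv2.imwrite(f"pics/{sys.argv[1]}.png",cv2.resize(p[150:250,260:400],None,fx=5.7,fy=5.7,interpolation=cv2.INTER_CUBIC))
E
python3 m.py c2
```

```text
time: 5.38
ee_pos: [0.5044, 0.0439, 0.1528]
eef_rot: [-3.141, -0.005, 0.038]
force: [0.6, 0.0, 0.0]
finger_gap: 0.0006
grasp_force: 0.0
time: 6.0
ee_pos: [0.556, -0.052, 0.1499]
eef_rot: [-3.141, 0.001, 0.037]
force: [-0.0, 0.4, -0.0]
finger_gap: 0.0005
grasp_force: 0.0
yel 39 [ 0.5212 -0.0182  0.0471] r 0.0511 ang -41.0
yel 48 [0.5191 0.055  0.0464] r 0.0538 ang 47.5
yel 53 [0.4754 0.1859 0.1222] r 0.1708 ang 92.5
yel 59 [0.4776 0.1228 0.0849] r 0.1076 ang 92.7
yel 55 [0.441  0.0517 0.0456] r 0.0553 ang 138.9
post 11 [0.4527 0.0792 0.085 ] r 0.0706 ang 115.1
post 15 [ 0.4177 -0.0144  0.0847] r 0.0715 ang -155.4
```

View pics/c2.png

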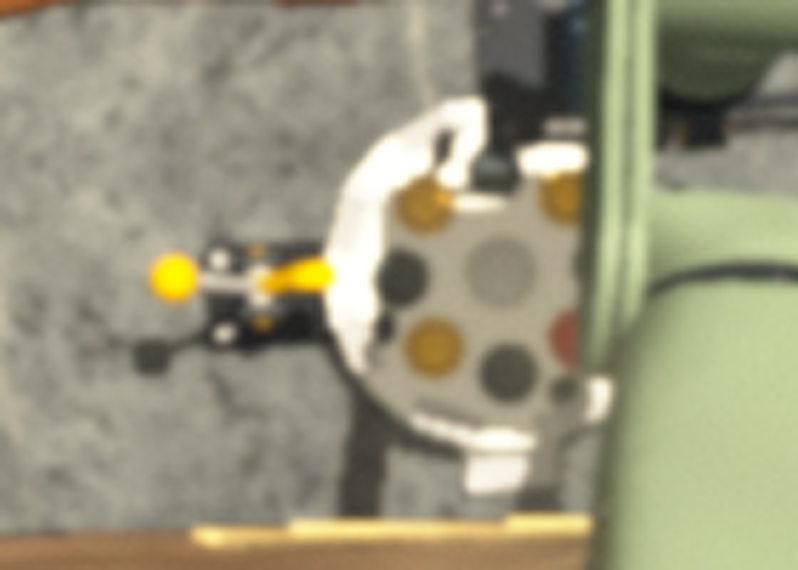

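The pawl is up and resting, with its ball at (172,275) in the crop: r = 171 mm at 92.5°. That makes the dispenser yaw about 2.5°. Next I'll push post 3.

```bash
python3 -m jog '[[0,0,0.045,0,1],[0,0,0.045,0,1],[0,0,0,0,1],[-0.008,0,0,0,1],[-0.008,0,0,0,1]]'
python3 -m jog '[[-0.007,0,0,0,1],[-0.007,0,0,0,1],[-0.007,0,0,0,1],[-0.007,0,0,0,1],[-0.007,0,0,0,1]]'
python3 -m jog '[[-0.007,0,0,0,1],[-0.007,0,0,0,1],[-0.005,0,0,0,1],[-0.003,0,0,0,1],[0,0,0,0,1]]'
python3 m.py c3
```

```text
time: 6.68
ee_pos: [0.5414, -0.0536, 0.0619]
eef_rot: [3.141, -0.004, 0.036]
force: [-0.2, -0.1, 0.2]
finger_gap: 0.0006
grasp_force: 0.0
time: 7.3
ee_pos: [0.5049, -0.0549, 0.0598]
eef_rot: [-3.141, 0.001, 0.036]
force: [1.4, -1.9, 1.3]
finger_gap: 0.0005
grasp_force: 0.6
time: 7.92
ee_pos: [0.4836, -0.0555, 0.0599]
eef_rot: [-3.141, -0.0, 0.036]
force: [1.3, 1.3, 0.6]
finger_gap: 0.0002
grasp_force: 0.7
yel 30 [0.5397 0.0177 0.0462] r 0.0571 ang 2.4
yel 50 [0.474  0.1858 0.1228] r 0.1708 ang 92.9
yel 58 [0.4771 0.1218 0.0827] r 0.1067 ang 93.0
yel 49 [0.4803 0.0687 0.0463] r 0.0535 ang 92.5
red 45 [0.4248 0.0151 0.0464] r 0.0579 ang -179.8
post 12 [0.415  0.0403 0.0841] r 0.0721 ang 159.8
```

```bash
python3 -m jog '[[0.01,0,0,0,1],[0.01,0,0,0,1],[0,0,-0.05,0,1],[0,0,-0.06,0,1],[0,0,0,0,1]]'
python3 -m jog '[[-0.004,-0.056,0,0,1],[-0.004,-0.056,0,0,1],[-0.004,-0.056,0,0,1],[-0.004,-0.056,0,0,1],[-0.004,-0.056,0,0,1]]'
python3 -m jog '[[0,0,0,0,1],[0,0,0,0,1],[0,0,0,0,1],[0,0,0,0,1],[0,0,0,0,1]]'
python3 m.py c4
```

```text
time: 8.6
ee_pos: [0.5076, -0.0557, 0.1746]
eef_rot: [3.139, -0.011, 0.036]
force: [-0.1, -0.3, 0.4]
finger_gap: 0.0004
grasp_force: 0.0
time: 9.22
ee_pos: [0.4731, 0.2256, 0.1688]
eef_rot: [3.14, 0.001, 0.036]
force: [1.4, 0.3, -0.5]
finger_gap: 0.0005
grasp_force: 0.0
time: 9.85
ee_pos: [0.4739, 0.2233, 0.17]
eef_rot: [3.142, -0.0, 0.035]
force: [0.2, -0.3, 0.8]
finger_gap: 0.0007
grasp_force: 0.0
yel 49 [0.5359 0.0152 0.0458] r 0.0532 ang -0.1
yel 41 [ 0.4838 -0.0405  0.0469] r 0.0559 ang -88.9
yel 57 [0.4776 0.1227 0.0842] r 0.1076 ang 92.7
yel 46 [0.4802 0.0687 0.0459] r 0.0535 ang 92.7
yel 13 [0.4746 0.1913 0.1253] r 0.1762 ang 92.6
red 51 [0.4271 0.0149 0.0463] r 0.0556 ang -179.5
```

View pics/c4.png

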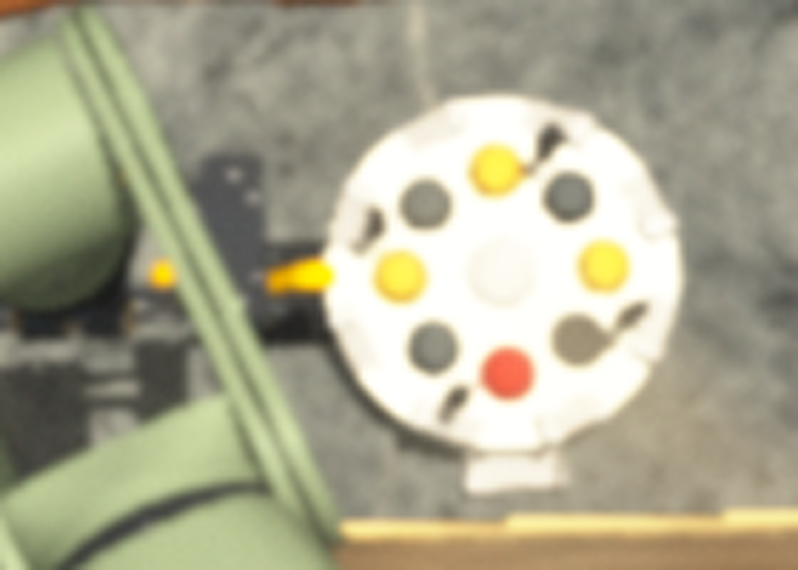

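The red capsule at (507,373) in the crop now stands above the chute at (515,470). I'll measure the posts precisely before dropping the pawl.

Run:
```python
from h import *
C=np.array([.4827,.0153]); A=[];O=[]
for t in range(3):
    p,d,W=cloud("top")
    b=((W[...,2]>.07)&(W[...,2]<.1)).astype(np.uint8); b[:155]=0;b[245:]=0;b[:,:318]=0;b[:,395:]=0
    k,l,st,_=cv2.connectedComponentsWithStats(b)
    Q=np.array([np.median(W[l==i],0)[:2] for i in range(1,k) if st[i,4]>8])
    c=Q.mean(0); o=Q-c; a=np.degrees(np.arctan2(o[:,1],o[:,0])); print(len(Q),c.round(4),a.round(1),((a-22.5+45)%90-45).round(1))
```

```text
4 [0.4833 0.0155] [ -21.1   68.7 -111.4  159.6] [-43.6 -43.8 -43.9 -42.9]
4 [0.4833 0.0154] [ -21.1   68.9 -111.4  159.5] [-43.6 -43.6 -43.9 -43. ]
4 [0.4832 0.0154] [ -21.1   68.9 -111.2  159.6] [-43.6 -43.6 -43.7 -42.9]
```

Turned 45.6° from the start, about 1° off the notch's middle and well inside the play. Dropping the pawl.

```bash
python3 -m jog '[[0,0,0.04,0,1],[0,0,0.026,0,1],[0,0,0,0,1],[0,0.007,0,0,1],[0,0.008,0,0,1]]'
python3 -m jog '[[0,0.008,0,0,1],[0,0.008,0,0,1],[0,0.008,0,0,1],[0,0.008,0,0,1],[0,0.007,0,0,1]]'
python3 -m jog '[[0,0.006,0,0,1],[0,0.005,0,0,1],[0,0.005,0,0,1],[0,0.002,0,0,1],[0,0,0,0,1]]'
python3 -m jog '[[0,-0.03,0,0,1],[0,-0.04,0,0,1],[0,-0.03,-0.05,0,1],[0,-0.03,-0.05,0,1],[0,-0.02,0,0,1]]'
python3 m.py c5
```

```text
time: 10.68
ee_pos: [0.4751, 0.2089, 0.1052]
eef_rot: [-3.141, -0.003, 0.036]
force: [-0.1, 0.0, 0.7]
finger_gap: 0.0005
grasp_force: 0.0
time: 11.3
ee_pos: [0.4755, 0.1693, 0.1038]
eef_rot: [3.141, 0.0, 0.036]
force: [0.3, -0.8, 0.1]
finger_gap: 0.0003
grasp_force: 0.0
time: 11.92
ee_pos: [0.4763, 0.152, 0.1039]
eef_rot: [-3.142, -0.0, 0.036]
force: [-1.0, -0.4, -1.3]
finger_gap: 0.0004
grasp_force: 0.0
time: 12.55
ee_pos: [0.4729, 0.3049, 0.2083]
eef_rot: [-3.137, -0.008, 0.037]
force: [-0.8, -0.0, -0.7]
finger_gap: 0.0005
grasp_force: 0.0
yel 49 [0.5354 0.0151 0.0456] r 0.0527 ang -0.2
yel 93 [0.4764 0.1193 0.126 ] r 0.1042 ang 93.5
yel 42 [ 0.4835 -0.041   0.0475] r 0.0563 ang -89.2
yel 48 [0.4807 0.0687 0.0458] r 0.0535 ang 92.2
red 52 [0.4272 0.0138 0.0457] r 0.0555 ang -178.4
```

View pics/c5.png

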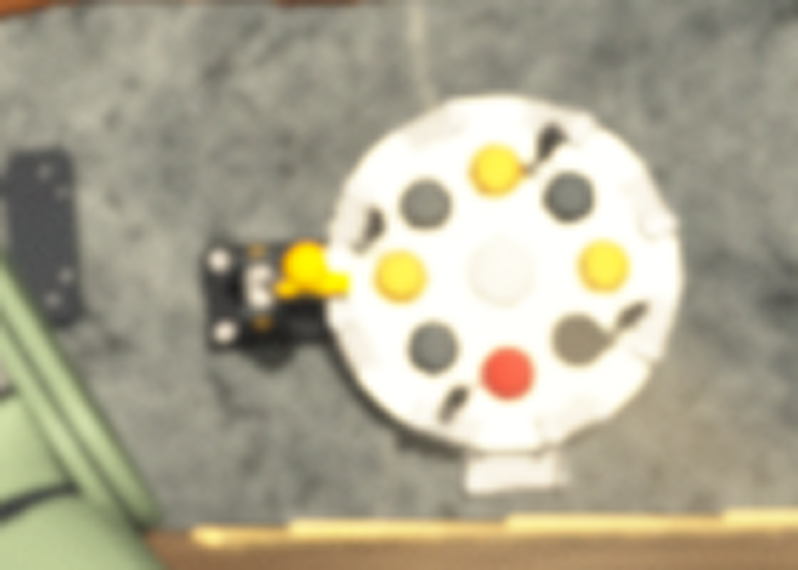

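The ball at (307,265) in the crop is back at its original measured position to within 1 mm, so the pawl is fully down. The red capsule is at the chute and the gripper is clear.

```bash
python3 -m jog '[[0,0,0,0,1],[0,0,0,0,1],[0,0,0,0,1],[0,0,0,0,1],[0,0,0,0,1]]'; python3 -c "
from cell import env
print(env.job_done())"
```

```text
time: 13.22
ee_pos: [0.4709, 0.3017, 0.2038]
eef_rot: [3.141, 0.0, 0.036]
force: [-0.0, -0.1, -0.5]
finger_gap: 0.0002
grasp_force: 0.0
the job is handed in; nothing more can be done
None
```

The job is handed in at 13.2 s: the wheel is back one notch with the red capsule at the chute, the pawl is down at its starting position, the arm is clear, and the can, tumbler and jigger were never approached.

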